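Tap a cradle batten home with a beech bar

TASK

One sliding batten of this cradled panel still stands out. With the short reddish-brown beech bar that lies free on the bench as tapping block, nudge it along in small taps of a centimetre at most, slowly, drawing the bar back off it between taps, until it is fully home against the hidden end of its notch; feel for the stop and press with no more than about 15 N, as the old wood splits, and keep the gripper off batten and panel. Then lay the bar flat on the bench and leave everything else where it is.

Things in the scene. Friction and masses are not known exactly. Their poses are not given: they have to be found in the camera images.
- panel: Wooden panel picture, 180 (x) x 300 (y) x 12 mm, face down on a 5 mm foam mat; held fast. Origin: under its centre, on the bench; its back is at z 17 mm. Three rails lie across the back along its x (top at z 41 mm). Each has three closed-over notches, 27 mm wide, 13.5 mm high, at x = -50, 0, +50 mm, in which three battens run along y.
- near_rail (a point): Middle of the near rail's outer face, 4 mm inside the panel's -y edge, z 24 mm, axes as the panel's. The battens stick out here. In this rail a brass leaf spring presses on each batten: the loose one drags with about 2 to 6 N and stays where it is left.
- batten_end (a point): Centre of the free end face of the loose batten, a wooden strip 24 mm wide, 12 mm thick, 300 mm long, in one of the three notches; it sticks out much farther past the near rail than the other two, which are home. Its y axis runs along it, inward: pushing towards +y drives it home.
- batten_tip (a point): Leading end of the loose batten, at first just short of the far rail (the one at the panel's +y edge). It must still go 20 to 66 mm, into a blind notch in that rail that hides it, until it meets the solid end of the notch. The notches were cut by hand, each panel differs: neither the other battens nor the outside shows the depth, only a hard stop (resistance rises within 1 mm).
- bar_center (a point): Centre of the reddish-brown beech bar that serves as tapping block: 32 mm wide (its x), 98 mm long (its y), 16 mm thick, 0.11 kg, lying flat on the bench to the right of the panel, nearer than the tape roll (a paler strip of wood beyond is not it). Its end faces are 49 mm from here.
- weight_long_mid (a point): Cloth-covered lead weight, 76 x 48 x 35 mm, backing the far end of the panel; bystander. The point is 12 mm above its underside.
- weight_short_mid (a point): Cloth-covered lead weight, 68 x 48 x 35 mm, beside the other one; bystander. The point is 12 mm above its underside.
- wax_pot_mid (a point): Small white lidded pot, 40 mm across, 22 mm high; bystander. The point is 12 mm above its underside.
- tape_roll_mid (a point): Roll of masking tape lying flat, 100 mm across, 25 mm high; bystander. The point is 12 mm above its underside.
- glue_tube_mid (a point): Yellow tube lying on its side, 38 x 105 x 24 mm; bystander. The point is 12 mm above its underside.

How it is judged:
By the outcome, as a careful person would: the job done as asked, in the order asked, and still so for the second after the job is handed in, with the robot touching nothing.
It also fails if it takes over 64 s, if anything falls off the work surface, if the arm or the gripper's body presses on something with over 40 N, if the wrist force passes 120 N, or if a joint passes its speed limit or range.

ROBOT

A 6-joint arm with a two-finger parallel gripper is mounted at the origin on the work surface; the furniture and walls round the work are solid. World frame = base frame: x ahead of the robot, y to its left, z up, the work surface at z = 0. Lengths are in m, angles in rad, forces in N, time in s.
With the tool pointing down it reaches from about 0.25 to 0.775 m from the base axis. Payload 4 kg.
Tool frame: the origin (TCP) lies at the very end of the fingers, on their centre line; the grasp point (between the pads) lies 19 mm behind it; x points along the fingers, y is the direction in which the jaws open and shut, and the axes are right-handed (so a half turn about x gives the same grasp; the last joint's range is limited). The gripper opens to 94 mm and grips with 3 to 60 N. Pads are 16 mm wide; open, the fingers measure 119 mm over their backs; the gripper's body (75 mm by 177 mm) begins 78 mm behind the grasp point.
Start: joints at [-1.389, 0.087, 1.371, -0, 1.684, -0.103], TCP at [0.155, -0.528, 0.206] pointing down, gripper open.
Joint ranges: [-3.1, 3.1], [-0.76, 2.03], [0.27, 2.55], [-1.08, 4.22], [0.17, 2.65], [-2.57, 2.57]. Speed limits (rad/s): [2.79, 2.79, 3.14, 3.14, 3.14, 3.14].

INTERFACE

Orientations are given as [roll, pitch, yaw] about the fixed x, y, z axes, in that order (R = Rz(yaw) Ry(pitch) Rx(roll)).
In Python, from bench import robot gives the robot as it stands.
- The arm moves only by the tool carry_out, never from a script. Its argument "targets" is a list of rows, each a list of 5 numbers: the closure, from 0 (fully open) to 1 (shut), then the shift along the tool's x, y, z in cm, then the turn about the tool's x in degrees. In form: [[fingers, tx, ty, tz, turn], ...]. A call has 1 to 20 rows; each row shifts and turns the commanded pose from where the row before left it, along the tool's axes as they then stand; what a row does not reach is not made up. A row lasts 1/10 s, in which the tool goes at most 50 mm and 8.59 degrees, less where a joint would pass 70% of its speed; a pose out of reach is approached as far as the arm can. A call is refused whole if a number of a shift passes 5 or a number of a turn 8.59, either way. A call with a gripper value outside its range is refused whole. The fingers move at their own pace and stop on an object; the grip force is fixed at half the most. Time passes only in rows, so rows that do not move let the fingers close. It gives the time, the measured TCP pose, the force and the opening at its end, in the units of the state.
- robot.get_obs(): the state, without advancing time (a new reading comes with each control period).
- robot.snapshot(name): name is "side" or "top"; returns a dict with "image" (480x640x3 uint8, red, green, blue), "camera_matrix" (3x3 intrinsics, pixels), "distortion" ([k1, k2, p1, p2, k3] as OpenCV has them; the pictures are not rectified), "pose" (4x4, takes a point from camera to world coordinates). Camera axes: x right, y up, looking along -z (the intrinsics and any distortion apply to the point x, -y, -z); pixel columns grow to the right and rows downward; lengths in m; the calibration is good to about 2 mm. A picture is of the moment at which its call begins. There is no depth.
- robot.close_job(): hands the job in, once; it reports no verdict.
The state is a dict: "time": time; "joint_positions": joint angles; "qvel": joint speeds; "joint_torque": joint torques, N m; "tool_pos": TCP position; "ee_rot": TCP orientation; "wrist_force": force on the tool from outside, world axes, zero at the start; "wrist_torque": the same for the moment, N m; "width": finger opening in m.
Only numpy, scipy, OpenCV 4.12 (cv2) and the standard library are available. Lean on these libraries where they do the work, as an engineer would, in place of code of your own. Each camera call takes 0.05 s, during which the arm holds its last target. There are 200 camera calls.

## Working session

There is one attempt and no reset: what is moved stays moved. The work goes in short steps, Python scripts to look and compute and a tool call to move; the robot and the scene stay as the last step left them, time stands still between calls to the robot, and variables do not carry over. Pictures are saved under pics/ and viewed, about 8 in all and at most 12, crops included, and the job is handed in when it is done.

Besides the shell and the picture viewer there is one more tool, called after "Request:" as name(argument=value, ...) on one line, values as JSON. carry_out: Moves the arm, as the interface text tells. Its arguments: {"type":"object","properties":{"targets":{"type":"array","items":{"type":"array","items":{"type":"number"}}}},"required":["targets"]}

```bash
mkdir -p pics; ls; cat > h.py <<'E'
import numpy as np, cv2
from bench import robot
def snap(n,f):
    s=robot.snapshot(n); cv2.imwrite('pics/'+f,s['image'][:,:,::-1]); np.savez('pics/'+f+'.npz',**{k:np.array(s[k]) for k in s}); return s
def ray(s,px,z):
    K=np.array(s['camera_matrix']);D=np.array(s['distortion'],float);T=np.array(s['pose'])
    p=cv2.undistortPoints(np.array(px,float).reshape(-1,1,2),K,D).reshape(-1,2)
    d=np.c_[p[:,0],-p[:,1],-np.ones(len(p))]@T[:3,:3].T
    o=T[:3,3]; t=(z-o[2])/d[:,2]
    return o+t[:,None]*d
E
python3 - <<'E'
from h import *
print(robot.get_obs())
for n in('top','side'):
    s=snap(n,n+'0.png'); print(np.round(s['pose'],3).tolist(), s['camera_matrix'],s['distortion'])
E
```

```text
pics
{'time': 0.0, 'joint_positions': array([-1.38908398e+00,  8.79587789e-02,  1.37222789e+00,  4.58180066e-06,
        1.68359036e+00, -1.03104848e-01]), 'qvel': array([ 1.60863395e-03, -2.15289801e-05,  5.39795763e-04,  1.88310010e-04,
       -8.24495549e-04, -2.93606296e-03]), 'joint_torque': array([-1.60720036e-03, -3.40184605e+01, -3.02429509e+01,  7.16726203e-02,
        3.30432958e-02, -1.51693430e-04]), 'tool_pos': array([ 0.15443677, -0.527311  ,  0.20431548]), 'ee_rot': array([-1.67598589,  1.56861194,  1.75042447]), 'wrist_force': array([ 0.98309771, -0.38652358,  1.04742928]), 'wrist_torque': array([-0.01311278, -0.03575424,  0.02714828]), 'width': 0.09384804028155498}
[[0.002, 0.998, -0.07, 0.432], [-1.0, 0.002, 0.008, -0.095], [0.008, 0.07, 0.998, 1.387], [0.0, 0.0, 0.0, 1.0]] [[605.66199463   0.         318.38562934]
 [  0.         605.66199463 243.21395712]
 [  0.           0.           1.        ]] [-0.2094215  0.         0.         0.         0.       ]
[[1.0, 0.007, -0.023, 0.494], [-0.02, 0.767, -0.642, -0.746], [0.013, 0.642, 0.767, 0.821], [0.0, 0.0, 0.0, 1.0]] [[483.63534868   0.         317.07630122]
 [  0.         483.63534868 244.42395713]
 [  0.           0.           1.        ]] [-0.05621795  0.          0.          0.          0.        ]
```

View pics/top0.png

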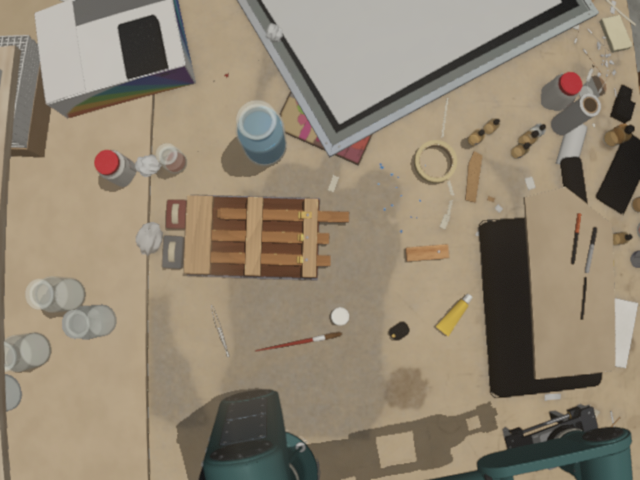

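View pics/side0.png

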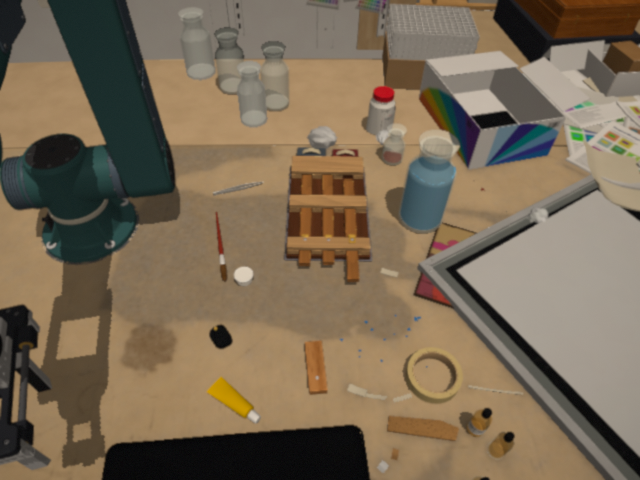

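Top view: the panel is centred near (253,237), the loose batten ends at (349,216), the bar is at (427,253) and roughly in line with the battens, and the tape roll is at (435,162). Next I'll measure the positions.

```bash
cat > m.py <<'E'
from h import *
def big(s,f,x0,y0,x1,y1,k):
    cv2.imwrite('pics/'+f,cv2.resize(s['image'][y0:y1,x0:x1,::-1],None,fx=k,fy=k,interpolation=cv2.INTER_CUBIC))
E
python3 - <<'E'
from m import *
s=robot.snapshot('top'); im=s['image']
hsv=cv2.cvtColor(im,cv2.COLOR_RGB2HSV)
for p in [(427,253),(340,216),(390,240),(470,180),(200,237),(335,240),(365,216)]: print(p,hsv[p[1],p[0]],im[p[1],p[0]])
def rect(m,x0,y0,x1,y1,z,name):
    mm=np.zeros_like(m);mm[y0:y1,x0:x1]=m[y0:y1,x0:x1]
    c=max(cv2.findContours(mm,0,1)[0],key=cv2.contourArea)
    r=cv2.minAreaRect(c); b=cv2.boxPoints(r); w=ray(s,b,z); print(name,r,'\n',np.round(w,4).tolist(),np.round(w.mean(0),4), [round(float(np.linalg.norm(w[i]-w[i-1])),4) for i in (1,2)])
m=((hsv[...,1]>120)&(hsv[...,0]<20)).astype(np.uint8)
rect(m,395,235,460,272,.016,'bar')
rect(m,322,205,360,228,.030,'batten')
big(s,'c1.png',300,190,460,290,5)
s2=robot.snapshot('side'); big(s2,'c2.png',270,140,390,300,3.75)
E
```

```text
(427, 253) [ 16 119 178] [178 138  95]
(340, 216) [ 15 132 147] [147 108  71]
(390, 240) [ 18  60 149] [149 135 114]
(470, 180) [ 16 110 153] [153 123  87]
(200, 237) [ 16  92 170] [170 142 109]
(335, 240) [ 18  65 146] [146 131 109]
(365, 216) [ 17  56 145] [145 131 113]
bar ((426.1706848144531, 250.5365753173828), (7.509344100952148, 40.417945861816406), 83.6598129272461) 
 [[0.5148, -0.3047, 0.016], [0.5252, -0.3981, 0.016], [0.508, -0.3999, 0.016], [0.4977, -0.3065, 0.016]] [ 0.5114 -0.3523  0.016 ] [0.094, 0.0172]
batten ((334.5, 216.5), (9.0, 25.0), 90.0) 
 [[0.5972, -0.1136, 0.03], [0.5974, -0.17, 0.03], [0.577, -0.17, 0.03], [0.5768, -0.1136, 0.03]] [ 0.5871 -0.1418  0.03  ] [0.0564, 0.0204]
```

View pics/c1.png

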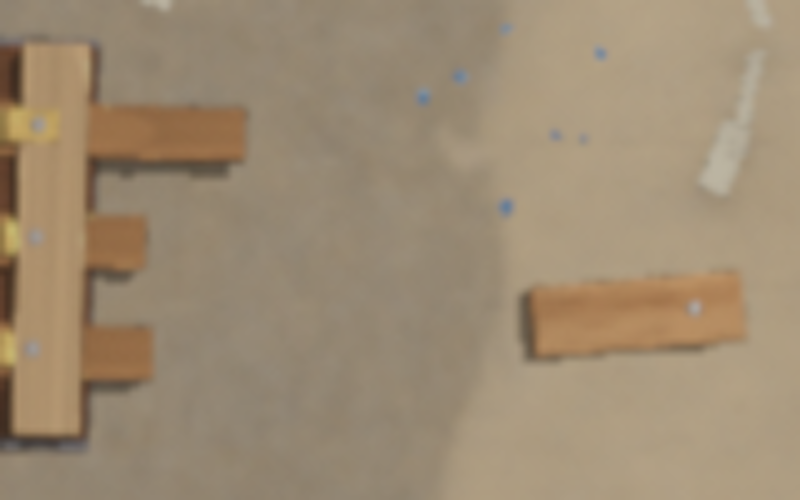

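View pics/c2.png

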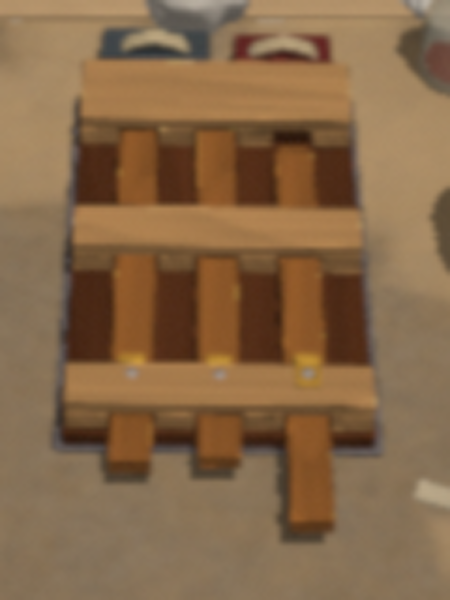

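```bash
python3 - <<'E'
from m import *
s=np.load('pics/top0.png.npz')
f=lambda P,z: ray(s,[(300+(u+.5)/5-.5,190+(v+.5)/5-.5) for u,v in P],z)
b=f([(533,290),(533,356),(745,340),(738,270)],.016); print('bar',np.round(b,4).tolist(),b.mean(0))
d=(b[0]+b[1]-b[2]-b[3])/2; print(np.linalg.norm(d),np.degrees(np.arctan2(-d[0],d[1])))
t=f([(246,107),(246,160),(90,107),(88,160)],.030); print('bat',np.round(t,4).tolist(),(t[0]+t[1])/2)
r=f([(95,45),(82,435)],.041); d=r[0]-r[1]; print('rail',r,np.degrees(np.arctan2(d[1],d[0])))
# long batten lines: edges in full image from top0: left tops
from scipy.spatial.transform import Rotation as R
o=robot.get_obs(); Rm=R.from_euler('xyz',o['ee_rot']).as_matrix(); print(np.round(Rm,3))
s2=np.load('pics/side0.png.npz')
g=lambda P,z: ray(s2,[(270+(u+.5)/3.75-.5,140+(v+.5)/3.75-.5) for u,v in P],z)
print('side bat end top',g([(290,522),(333,522),(287,418),(329,418)],.030))
E
```

```text
bar [[0.5181, -0.306, 0.016], [0.4879, -0.3058, 0.016], [0.4953, -0.4042, 0.016], [0.5274, -0.4013, 0.016]] [ 0.50716459 -0.35433298  0.016     ]
0.09725448255015115 4.926069502177711
bat [[0.5997, -0.1741, 0.03], [0.5756, -0.174, 0.03], [0.5995, -0.1037, 0.03], [0.5754, -0.1028, 0.03]] [ 0.58766114 -0.17408096  0.03      ]
rail [[ 0.62611452 -0.10578604  0.041     ]
 [ 0.45152683 -0.10033088  0.041     ]] -1.7896794662313
[[-0.     0.281 -0.96 ]
 [ 0.001 -0.96  -0.281]
 [-1.    -0.001 -0.   ]]
side bat end top [[ 0.57624293 -0.17566324  0.03      ]
 [ 0.59940503 -0.17592597  0.03      ]
 [ 0.57886711 -0.10360515  0.03      ]
 [ 0.60256031 -0.10383102  0.03      ]]
```

Request:
carry_out(targets=[[0,0,0,0,-7.86],[0,0,0,0,-7.86],[0,0,0,0,-7.86],[0,0,0,0,-7.86],[0,0,0,0,-7.86],[0,0,0,0,-7.86],[0,0,0,0,-7.86],[0,0,0,0,-7.86],[0,0,0,0,-7.86],[0,0,0,0,-7.86],[0,0,0,0,0]])

```text
time: 1.3
tool_pos: [0.1545, -0.5277, 0.2052]
ee_rot: [-3.023, 1.57, 1.775]
wrist_force: [0.0, 0.1, 0.2]
width: 0.094
```

Request:
carry_out(targets=[[0,0,3.05,-1.15,0],[0,0,3.05,-1.15,0],[0,0,3.05,-1.15,0],[0,0,3.05,-1.15,0],[0,0,3.05,-1.15,0],[0,0,3.05,-1.15,0],[0,0,3.05,-1.15,0],[0,0,3.05,-1.15,0],[0,0,3.05,-1.15,0],[0,0,3.05,-1.15,0],[0,0,3.05,-1.15,0],[0,0,3.05,-1.15,0],[0,2.5,0,0,0],[0,2.5,0,0,0],[0,2.5,0,0,0],[0,2.5,0,0,0],[0,0,0,0,0],[0,0,0,0,0]])

```text
time: 3.1
tool_pos: [0.5072, -0.3588, 0.1053]
ee_rot: [-2.325, 1.57, 2.472]
wrist_force: [-0.6, 0.8, -0.1]
width: 0.094
```

```bash
python3 - <<'E'
from m import *
from scipy.spatial.transform import Rotation as R
o=robot.get_obs(); Rm=R.from_euler('xyz',o['ee_rot']).as_matrix(); print(o['time'],o['tool_pos'],o['wrist_force'],o['joint_positions'],np.round(Rm,3))
s=snap('side','s1.png'); big(s,'s1c.png',240,260,440,420,4)
E
```

```text
3.1 [ 0.50717546 -0.35884763  0.10534719] [-0.58076517  0.82904927 -0.14307519] [-7.06974772e-01  2.83255004e-01  1.34193923e+00 -3.92108379e-05
  1.51744674e+00 -7.91152607e-01] [[-0.001  0.996  0.084]
 [ 0.001  0.084 -0.996]
 [-1.    -0.001 -0.001]]
```

View pics/s1c.png

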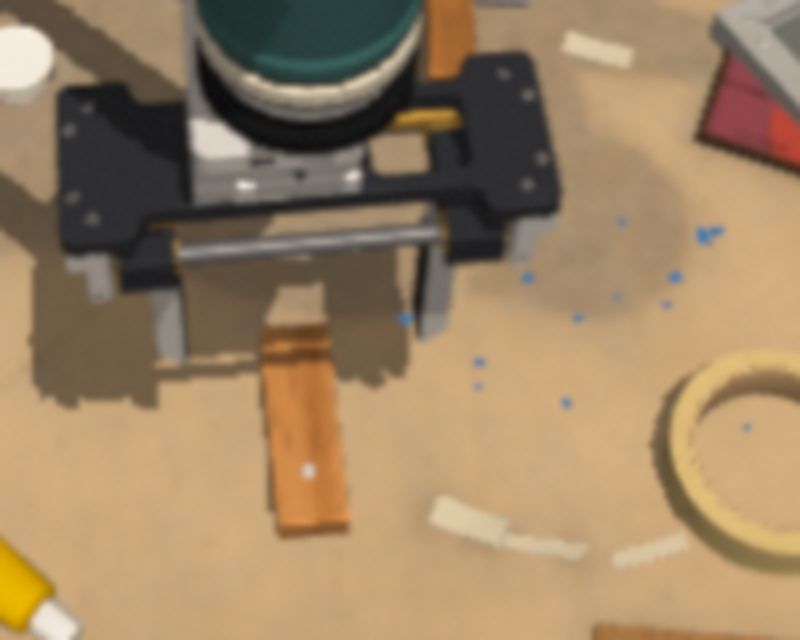

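The bar lies between the fingers, near-centred. I'll descend and grip it.

Request:
carry_out(targets=[[0,2.0,0,0,0],[0,2.0,0,0,0],[0,2.0,0,0,0],[0,1.5,0,0,0],[0,1.2,0,0,0],[0,0.8,0,0,0],[0,0.5,0,0,0],[0,0.2,0,0,0],[0,0,0,0,0],[0,0,0,0,0]])

```text
time: 4.15
tool_pos: [0.5078, -0.3594, 0.0042]
ee_rot: [0.705, 1.569, -0.78]
wrist_force: [-0.3, -0.1, 0.4]
width: 0.0941
```

Request:
carry_out(targets=[[1,0,0,0,0],[1,0,0,0,0],[1,0,0,0,0],[1,0,0,0,0],[1,0,0,0,0],[1,0,0,0,0],[1,0,0,0,0],[1,0,0,0,0],[1,0,0,0,0],[1,0,0,0,0]])

```text
time: 5.15
tool_pos: [0.5075, -0.359, 0.0035]
ee_rot: [1.138, 1.57, -0.347]
wrist_force: [0.3, -0.4, -0.6]
width: 0.032
```

Request:
carry_out(targets=[[1,-0.5,0,0,0],[1,-1.0,0,0,0],[1,-1.0,0,0,0],[1,-0.5,0,0,3.3],[1,0,0,0,3.2],[1,0,1.25,-1.88,0],[1,0,1.25,-1.88,0],[1,0,1.25,-1.88,0],[1,0,1.25,-1.88,0],[1,0,1.25,-1.88,0],[1,0,1.25,-1.88,0],[1,0.6,0,0,0],[1,0.6,0,0,0],[1,0,0,0,0],[1,0,0,0,0]])

```text
time: 6.65
tool_pos: [0.5846, -0.2492, 0.0211]
ee_rot: [-1.609, 1.57, 3.074]
wrist_force: [0.2, -0.2, -0.5]
width: 0.0315
```

```bash
python3 - <<'E'
from m import *
from scipy.spatial.transform import Rotation as R
o=robot.get_obs(); Rm=R.from_euler('xyz',o['ee_rot']).as_matrix(); print(o['time'],o['tool_pos'],o['wrist_force'],o['wrist_torque'],np.round(Rm,3))
s=snap('side','s2.png'); t=snap('top','t2.png')
a=cv2.resize(s['image'][215:335,290:430,::-1],(700,600),interpolation=2)
cv2.imwrite('pics/s2c.png',a)
b=cv2.resize(t['image'][190:270,300:420,::-1],(720,480),interpolation=2); cv2.imwrite('pics/t2c.png',b)
E
```

```text
6.65 [ 0.58455971 -0.24917111  0.02106688] [ 0.2054672  -0.15494678 -0.4938822 ] [-0.03980252 -0.05206562 -0.02722874] [[-0.001  1.    -0.029]
 [ 0.    -0.029 -1.   ]
 [-1.    -0.001 -0.   ]]
```

View pics/s2c.png

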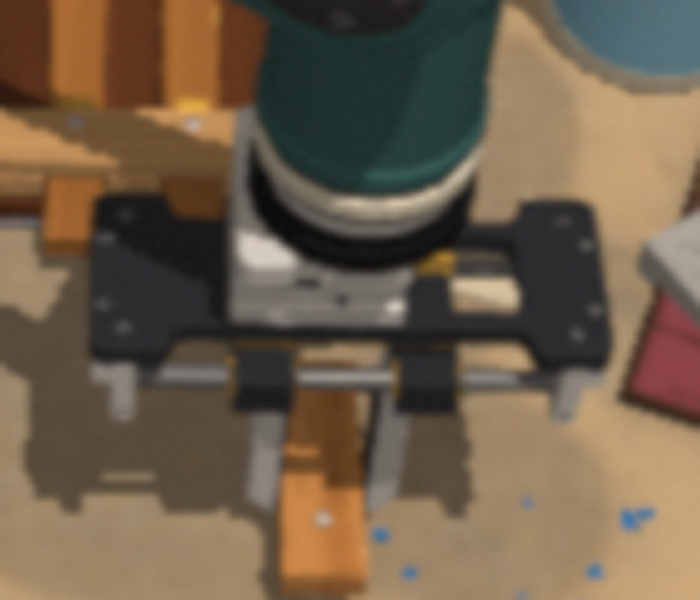

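View pics/t2c.png

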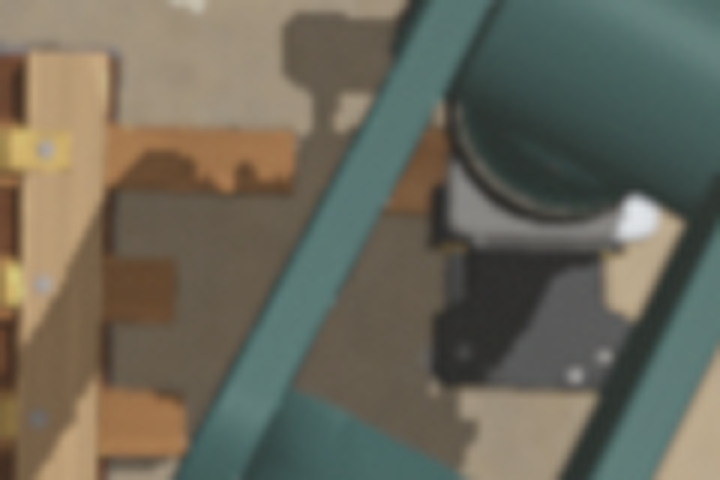

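```bash
python3 - <<'E'
from m import *
s=np.load('pics/t2.png.npz')
f=lambda P,z: ray(s,[(300+(u+.5)/6-.5,190+(v+.5)/6-.5) for u,v in P],z)
print(f([(395,212),(425,213),(440,127)],.034)); print(f([(295,131),(295,193),(110,128),(110,188)],.030))
# bar's rear end from side
s2=np.load('pics/s2.png.npz')
print(ray(s2,[(290+u/5,215+v/5) for u,v in [(282,580),(367,583)]],.034))
E
```

```text
[[ 0.56784254 -0.2112323   0.034     ]
 [ 0.56750741 -0.22251543  0.034     ]
 [ 0.60000817 -0.22835741  0.034     ]]
[[ 0.5987463  -0.17399634  0.03      ]
 [ 0.57528758 -0.17393623  0.03      ]
 [ 0.59964763 -0.10438384  0.03      ]
 [ 0.57696238 -0.10442737  0.03      ]]
[[ 0.56771194 -0.29738781  0.034     ]
 [ 0.59913102 -0.29910543  0.034     ]]
```

Request:
carry_out(targets=[[1,0,0.15,-0.5,-0.4],[1,0,0,-0.6,0],[1,0,0,-0.6,0],[1,0,0,-0.3,0],[1,0,0,-0.1,0],[1,0,0,-0.1,0],[1,0,0,-0.1,0],[1,0,0,-0.1,0],[1,0,0,-0.1,0],[1,0,0,-0.1,0],[1,0,0,-0.1,0],[1,0,0,-0.1,0],[1,0,0,0,0],[1,0,0,0,0]])

```text
time: 8.15
tool_pos: [0.5877, -0.2203, 0.0216]
ee_rot: [0.973, 1.571, -0.619]
wrist_force: [0.0, -4.4, -0.8]
width: 0.0317
```

```bash
cat > rd.py <<'E'
from h import *
import sys
P=[];F=[]
for i in range(int(sys.argv[1])):
    o=robot.get_obs();P.append(o['tool_pos']*1000);F.append(o['wrist_force']);robot.snapshot('top')
P=np.array(P);F=np.array(F);print(o['time'],P.mean(0).round(2),P.std(0).round(2),F.mean(0).round(2),F.std(0).round(2))
E
python3 rd.py 8
```

```text
8.5 [ 587.64 -220.35   21.56] [0.02 0.01 0.02] [ 0.28 -4.19 -0.57] [0.4  0.27 0.28]
```

Request:
carry_out(targets=[[1,0,0,0.2,0],[1,0,0,0.3,0],[1,0,0,0,0],[1,0,0,0,0]])

```text
time: 8.95
tool_pos: [0.5873, -0.2248, 0.0212]
ee_rot: [-2.611, 1.57, 2.081]
wrist_force: [-0.8, 0.4, -2.0]
width: 0.0314
```

```bash
python3 rd.py 8
```

```text
9.3 [ 587.38 -225.06   21.36] [0.07 0.16 0.12] [ 0.15 -0.13 -1.24] [0.5  0.56 0.5 ]
```

Request:
carry_out(targets=[[1,0,0,-0.2,0],[1,0,0,-0.15,0],[1,0,0,-0.1,0],[1,0,0,-0.1,0],[1,0,0,-0.1,0],[1,0,0,-0.1,0],[1,0,0,-0.1,0],[1,0,0,-0.1,0],[1,0,0,-0.1,0],[1,0,0,-0.1,0],[1,0,0,-0.1,0],[1,0,0,0,0]])

```text
time: 10.55
tool_pos: [0.5878, -0.2127, 0.0215]
ee_rot: [1.838, 1.571, 0.246]
wrist_force: [-0.6, -3.8, -0.9]
width: 0.0313
```

Request:
carry_out(targets=[[1,0,0,0.2,0],[1,0,0,0.2,0],[1,0,0,0,0],[1,0,0,-0.2,0],[1,0,0,-0.1,0],[1,0,0,-0.1,0],[1,0,0,-0.1,0],[1,0,0,-0.1,0],[1,0,0,-0.1,0],[1,0,0,-0.1,0],[1,0,0,-0.1,0],[1,0,0,0,0]])

```text
time: 11.75
tool_pos: [0.5879, -0.208, 0.0216]
ee_rot: [0.491, 1.57, -1.101]
wrist_force: [-1.0, -4.2, -0.9]
width: 0.0315
```

```bash
python3 rd.py 4; python3 - <<'E'
from m import *
s=snap('top','t3.png')
cv2.imwrite('pics/t3c.png',cv2.resize(s['image'][190:270,300:420,::-1],(720,480),interpolation=2))
E
```

```text
11.9 [ 587.86 -207.96   21.54] [0.01 0.01 0.01] [-0.04 -4.22 -1.54] [0.56 0.34 0.55]
```

View pics/t3c.png

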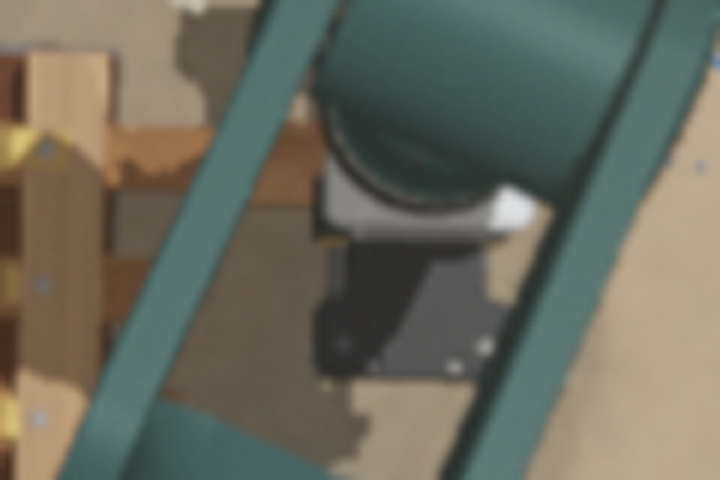

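Request:
carry_out(targets=[[1,0,0,0.2,0],[1,0,0,0.2,0],[1,0,0,0,0],[1,0,0,-0.2,0],[1,0,0,-0.2,0],[1,0,0,-0.1,0],[1,0,0,-0.1,0],[1,0,0,-0.1,0]])

```text
time: 12.8
tool_pos: [0.5879, -0.2056, 0.0216]
ee_rot: [0.212, 1.569, -1.38]
wrist_force: [-0.3, -4.4, -1.5]
width: 0.0316
```

Request:
carry_out(targets=[[1,0,0,-0.1,0]])

```text
time: 12.9
tool_pos: [0.5879, -0.2044, 0.0216]
ee_rot: [0.218, 1.57, -1.374]
wrist_force: [0.5, -5.0, -0.8]
width: 0.0317
```

Request:
carry_out(targets=[[1,0,0,-0.1,0]])

```text
time: 13.0
tool_pos: [0.5879, -0.2032, 0.0216]
ee_rot: [0.274, 1.57, -1.317]
wrist_force: [-0.9, -4.8, -1.7]
width: 0.0318
```

Request:
carry_out(targets=[[1,0,0,-0.1,0]])

```text
time: 13.1
tool_pos: [0.5879, -0.202, 0.0215]
ee_rot: [0.261, 1.57, -1.331]
wrist_force: [-0.1, -3.3, -1.3]
width: 0.032
```

Request:
carry_out(targets=[[1,0,0,-0.1,0]])

```text
time: 13.2
tool_pos: [0.588, -0.2009, 0.0215]
ee_rot: [0.29, 1.571, -1.301]
wrist_force: [0.1, -3.8, -1.9]
width: 0.0317
```

Request:
carry_out(targets=[[1,0,0,-0.1,0]])

```text
time: 13.3
tool_pos: [0.588, -0.1999, 0.0215]
ee_rot: [0.297, 1.571, -1.295]
wrist_force: [-0.3, -3.9, -1.5]
width: 0.0317
```

Request:
carry_out(targets=[[1,0,0,0.25,0],[1,0,0,0.25,0],[1,0,0,0,0],[1,0,0,-0.2,0],[1,0,0,-0.2,0],[1,0,0,-0.1,0],[1,0,0,-0.1,0]])

```text
time: 14.0
tool_pos: [0.588, -0.1997, 0.0216]
ee_rot: [0.045, 1.569, -1.546]
wrist_force: [-0.3, -3.2, -1.6]
width: 0.0318
```

Request:
carry_out(targets=[[1,0,0,-0.1,0]])

```text
time: 14.1
tool_pos: [0.588, -0.1994, 0.0217]
ee_rot: [0.107, 1.568, -1.485]
wrist_force: [-0.7, -5.8, -1.1]
width: 0.0317
```

Request:
carry_out(targets=[[1,0,0,0,0]])

```text
time: 14.2
tool_pos: [0.588, -0.1994, 0.0218]
ee_rot: [0.147, 1.568, -1.445]
wrist_force: [-0.2, -4.9, -2.6]
width: 0.0318
```

```bash
python3 rd.py 5; python3 -c "
from h import *
from scipy.spatial.transform import Rotation as R
o=robot.get_obs();print(o['qvel'].round(4),o['joint_torque'].round(2),o['wrist_torque'].round(3));print(R.from_euler('xyz',o['ee_rot']).as_matrix().round(4))"
```

```text
14.4 [ 588.02 -199.36   21.71] [0.02 0.01 0.03] [-0.42 -5.03 -1.86] [0.14 0.93 0.57]
[-0.0003  0.0001  0.0007 -0.0001 -0.0015  0.0019] [ 3.020e+00 -4.293e+01 -2.760e+01  1.680e+00  6.300e-01  2.000e-02] [-1.011 -0.025  0.021]
[[ 3.000e-04  9.998e-01 -2.120e-02]
 [-2.600e-03 -2.120e-02 -9.998e-01]
 [-1.000e+00  3.000e-04  2.600e-03]]
```

Request:
carry_out(targets=[[1,0,0,0,0],[1,0,0,0,0]])

```text
time: 14.65
tool_pos: [0.588, -0.1994, 0.0217]
ee_rot: [0.168, 1.568, -1.424]
wrist_force: [-0.9, -5.3, -1.6]
width: 0.0316
```

Request:
carry_out(targets=[[1,0,0,-0.1,0]])

```text
time: 14.75
tool_pos: [0.588, -0.1993, 0.0218]
ee_rot: [0.12, 1.566, -1.472]
wrist_force: [0.1, -8.1, -1.2]
width: 0.0316
```

Request:
carry_out(targets=[[1,0,0,-0.1,0]])

```text
time: 14.85
tool_pos: [0.588, -0.1993, 0.022]
ee_rot: [0.098, 1.564, -1.494]
wrist_force: [-1.3, -9.4, -1.4]
width: 0.0316
```

Request:
carry_out(targets=[[1,0,0,-0.08,0],[1,0,0,0,0]])

```text
time: 15.05
tool_pos: [0.588, -0.1993, 0.0221]
ee_rot: [0.103, 1.563, -1.489]
wrist_force: [-0.7, -10.3, -2.0]
width: 0.0316
```

Request:
carry_out(targets=[[1,0,0,0.3,0],[1,0,0,0.3,0],[1,0,0,0.3,0],[1,0,0,0,0],[1,0,0,-0.2,0],[1,0,0,-0.2,0],[1,0,0,-0.1,0],[1,0,0,-0.1,0],[1,0,0,-0.1,0],[1,0,0,-0.1,0],[1,0,0,-0.1,0]])

```text
time: 16.15
tool_pos: [0.588, -0.1993, 0.0221]
ee_rot: [0.093, 1.563, -1.499]
wrist_force: [-0.8, -11.5, -2.6]
width: 0.0318
```

```bash
python3 rd.py 3
```

```text
16.25 [ 588.02 -199.27   22.1 ] [0.01 0.01 0.  ] [ -0.69 -10.49  -2.02] [0.08 0.92 0.46]
```

Request:
carry_out(targets=[[1,0,0,-0.07,0],[1,0,0,0,0]])

```text
time: 16.5
tool_pos: [0.588, -0.1993, 0.0221]
ee_rot: [0.096, 1.562, -1.496]
wrist_force: [-0.5, -11.2, -2.5]
width: 0.0315
```

Request:
carry_out(targets=[[1,0,0,0.3,0],[1,0,0,0.5,0],[1,0,0,1.2,0],[1,0,0,2.0,0],[1,0,0,2.0,0],[1,-1.0,-1.25,2.0,0],[1,0,-1.25,2.0,0],[1,0,-1.25,2.0,0],[1,0,-1.25,2.0,0],[1,0,-1.25,1.0,0],[1,0,-1.25,1.0,0],[1,0,0,0,0],[1,0,0,0,0]])

```text
time: 17.8
tool_pos: [0.5098, -0.3526, 0.0315]
ee_rot: [2.373, 1.57, 0.781]
wrist_force: [-0.1, 0.8, -1.9]
width: 0.032
```

```bash
python3 - <<'E'
from m import *
o=robot.get_obs(); print(o['time'],o['tool_pos'],o['wrist_force'])
s=snap('side','s4.png'); t=snap('top','t4.png')
a=cv2.resize(s['image'][220:400,250:410,::-1],(533,600),interpolation=2)
b=cv2.resize(t['image'][190:290,300:350,::-1],(260,520),interpolation=2)
c=np.zeros((600,793,3),np.uint8); c[:,:533]=a; c[:520,533:]=b; cv2.imwrite('pics/f4.png',c)
E
```

```text
17.8 [ 0.50976994 -0.35263922  0.03153252] [-0.10887821  0.78699168 -1.93271798]
```

View pics/f4.png

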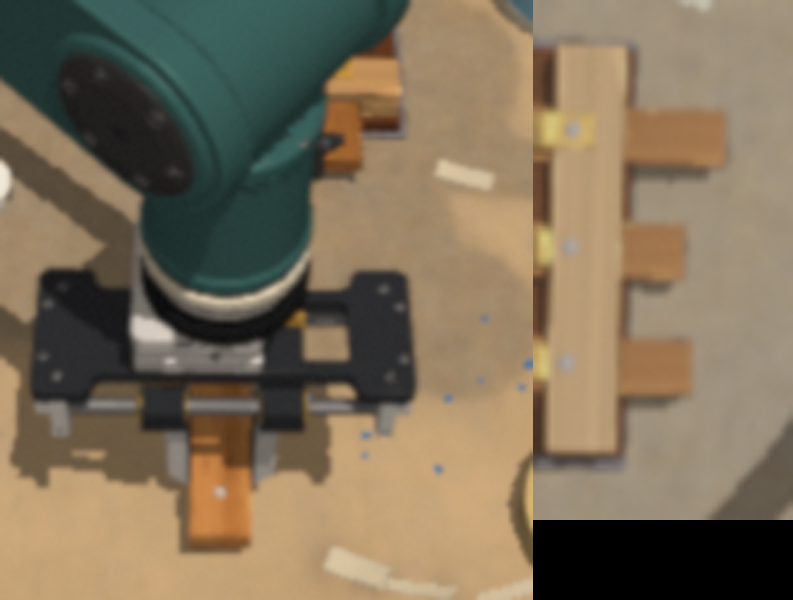

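The batten now stands out about 43 mm, down from 71 mm, and it met a firm stop twice at the same spot. Now to lay the bar down.

Request:
carry_out(targets=[[1,0.8,0,0,0],[1,0.8,0,0,0],[1,0.5,0,0,0],[1,0.3,0,0,0],[1,0.2,0,0,0],[1,0.1,0,0,0],[1,0,0,0,0],[1,0,0,0,0]])

```text
time: 18.7
tool_pos: [0.51, -0.353, 0.0048]
ee_rot: [0.85, 1.57, -0.742]
wrist_force: [-0.7, 0.5, -1.2]
width: 0.0316
```

```bash
python3 - <<'E'
from m import *
s=np.load('pics/t4.png.npz')
f=lambda P,z: ray(s,[(300+(u+.5)/5.2-.5,190+(v+.5)/5.2-.5) for u,v in P],z)
print(f([(725,110),(725,165)],.03)-0, f([(725-533,111),(725-533,165)],.030))
E
```

```text
[[ 0.60143894 -0.38034068  0.03      ]
 [ 0.57719848 -0.37995183  0.03      ]] [[ 0.59972196 -0.14636377  0.03      ]
 [ 0.57615541 -0.1463451   0.03      ]]
```

Request:
carry_out(targets=[[1,0.08,0,0,0],[1,0,0,0,0],[1,0,0,0,0]])

```text
time: 19.0
tool_pos: [0.5098, -0.3529, 0.0038]
ee_rot: [0.687, 1.571, -0.904]
wrist_force: [0.3, -0.5, -1.4]
width: 0.0316
```

Request:
carry_out(targets=[[1,0.03,0,0,0],[1,0,0,0,0],[0.6,0,0,0,0],[0.5,0,0,0,0],[0.3,0,0,0,0],[0.2,0,0,0,0],[0.2,0,0,0,0],[0.2,0,0,0,0],[0.2,-0.5,0,0,0],[0.2,-1.5,0,0,0],[0.2,-3,0,0,0],[0.2,-4,0,0,0],[0.2,-4,0,0,0],[0.2,-4,0,0,0],[0.2,0,-3,3,0],[0.2,0,-4,3,0],[0.2,0,-4,3,0],[0.2,0,-4,3,0],[0.2,0,0,0,0],[0.2,0,0,0,0]])

```text
time: 21.0
tool_pos: [0.3567, -0.4704, 0.1748]
ee_rot: [0.94, 1.569, -0.655]
wrist_force: [0.6, -0.0, 0.6]
width: 0.075
```

```bash
python3 - <<'E'
from m import *
o=robot.get_obs(); print(o['time'],o['tool_pos'],o['wrist_force'],o['width'])
s=snap('side','s5.png'); t=snap('top','t5.png')
a=cv2.resize(s['image'][100:460,200:480,::-1],(467,600),interpolation=2)
b=cv2.resize(t['image'][180:340,160:480,::-1],(330,165),interpolation=2)
c=np.zeros((600,797,3),np.uint8); c[:,:467]=a; c[:165,467:]=b; cv2.imwrite('pics/f5.png',c)
d=np.abs(np.load('pics/top0.png.npz')['image'].astype(int)-t['image']).max(2)
E
```

```text
21.0 [ 0.35665669 -0.47044452  0.17481964] [ 0.58207088 -0.03668051  0.56830887] 0.07501175238241964
```

View pics/f5.png

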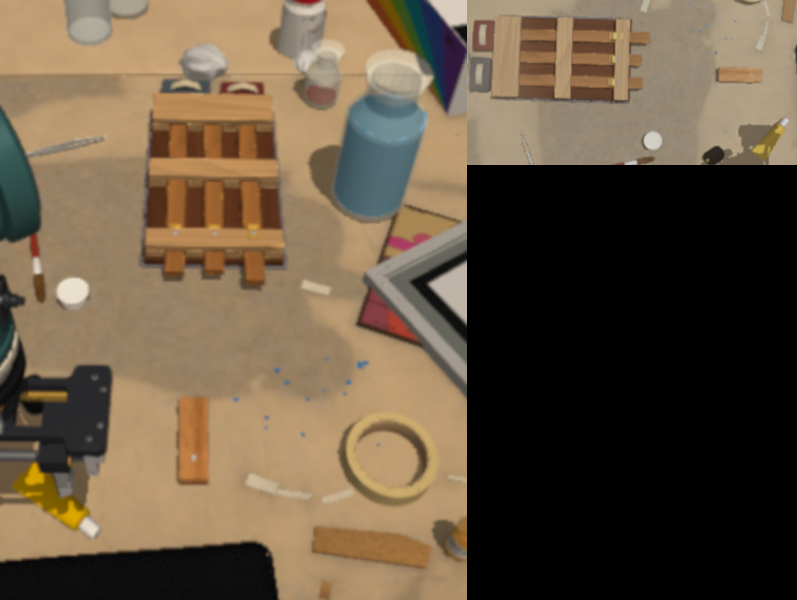

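```bash
python3 -c "
from h import *
print(robot.close_job())"
```

```text
the job is handed in; nothing more can be done
None
```

I pushed the loose batten in with the beech bar until it met a hard stop, about 28 mm in. The bar is back flat on the bench near where it first lay. I handed the job in at about 21 s.

- **Taps:** each moved the batten no more than about 1 cm, at roughly 10 mm/s, and I drew the bar back off the batten between taps.
- **Drag:** the batten dragged with about 4 N while sliding.
- **Stop:** the force then climbed to about 11 N (highest reading 11.5 N) with the tool still at the same position to 0.1 mm. After backing off, a second tap stopped at the same place.
- **Last pictures:** the batten stands out about 43 mm where it had stood out 71 mm, and its leading end is hidden in the far rail. The bar lies flat, the gripper is clear, and the other items look unmoved by eye.

**Disagreement:** taking the bar as gripped at its centre put the travel at about 24 mm, but the top camera showed 28 mm. The camera figure fits if the bar was gripped about 5 mm behind its centre, as I had intended.

**Less certain:** force was only read at the end of each move, so a brief higher peak between readings can't be ruled out.

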